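# Clamp a test specimen in the T-handle vise

## Task

Stand the square-footed test specimen upright on the vise bed between the two open jaws, midway along the jaw faces, and let go of it. Then wind the T-handle clockwise, taking its ends in turn as needed, until the handle has become clearly stiffer and the jaws hold the specimen firmly, without overtightening; leave the other specimen alone.

Things in the scene. Friction and masses are not known exactly. Their poses are not given: they have to be found in the camera images.
- vise: Grey steel vise fixed to the bench: base plate 120 (x) x 280 (y) x 20 mm. Origin under the base's centre, on the bench; z up. At y = +75 mm a white gearbox (70 x 70 mm, 79 mm tall with its boss) carries the T-handle; at y = -60 mm is the nest between the jaws, blocks 30 mm tall above the bed: moving jaw (face 50 mm wide in x) on the gearbox side, back jaw (60 mm wide) beyond.
- nest (a point): Middle of the bed between the jaws, on its upper face (20 mm above the bench); axes as the vise's. Moving jaw's face: y = +22.5 mm at handle 0, 17 mm nearer (towards -y) per full turn. Back jaw's face: set anywhere from y = -13 to -21 mm, not measured, so the grip must be felt. The moving jaw is sprung: once the specimen is held, squeeze grows about 30 N per mm.
- handle (a joint): Turn of the T-handle in rad, 0 open, growing clockwise from above (closing); starts at 0 to 1. Bar's yaw = vise yaw - value. While it turns free it takes 0.46 N m (8 N at 55 mm); squeeze adds 0.0027 N m per N, 0.2 N m per rad. Proper squeeze 50 to 160 N: 0.60 to 0.89 N m in all; over 160 N marks the specimen. Feel it while it turns: at rest friction hides the effort. Self-locking.
- handle_hub (a point): Centre of the T-handle on its vertical axis, at the bar's centre height (125 mm above the bench). Its x axis lies along the bar: plain steel rod, 12 mm diameter, 142 mm long over its round ends (71 mm to each side); hub 26 mm diameter. 40 mm of clear space under the bar above the gearbox.
- specimen_mid (a point): Centre, half-way up, of the loose specimen to be clamped: aluminium, about 160 g, standing on the bench; square foot 26 x 26 mm, 36 mm tall, above it a round shank 16 mm diameter, 50 mm tall. The underside is 43 mm below this point. x, y square to the foot's sides, z up the shank. The foot's flat sides go along the jaw faces.
- round_bar_mid (a point): Centre of the other specimen, to be left alone: a round aluminium bar with thick round flanges (34 mm diameter) at both ends, 90 mm tall, standing upright on the bench.

How it is judged:
On the way, in this order (a step that is already met when the one before it is completed fails the run):
1. the specimen stands upright on the bed between the jaws, let go (x of specimen_mid in the frame of nest between -0.01 and 0.01 m and y of specimen_mid in the frame of nest between -0.02 and 0.02 m and z of specimen_mid in the frame of nest below 0.046 m and angle between specimen_mid's own z axis and vertical below 0.07 rad and contact force between specimen and the fingers below 0.2 N and contact force between specimen and vise below 20 N), for 0.2 s.
2. the jaws squeeze it with more than 50 N (contact force between specimen and vise above 50 N), for 0.2 s.
At the end, for the whole second after the job is handed in: The specimen stands upright (within 4 degrees) on the bed between the jaws (foot within 3 mm of the bed, within 10 mm of the middle of the jaw faces and 20 mm of the nest across them), squeezed with 50 to 160 N, handle at rest, other specimen within 30 mm of its start (x of specimen_mid in the frame of nest between -0.01 and 0.01 m and y of specimen_mid in the frame of nest between -0.02 and 0.02 m and z of specimen_mid in the frame of nest below 0.046 m and angle between specimen_mid's own z axis and vertical below 0.07 rad and contact force between specimen and vise between 50 and 160 N and velocity of joint handle between -0.05 and 0.05 rad/s and distance of round_bar_mid from where it was at the start of the episode below 0.03 m); the robot touches nothing.
It fails at once if the specimen is squeezed with more than 160 N (marked) (contact force between specimen and vise above 160 N).
It fails at once if the other specimen is pushed or tipped (moved over 30 mm) (distance of round_bar_mid from where it was at the start of the episode above 0.03 m).
It also fails if it takes over 72 s, if anything falls off the work surface, if the arm or the gripper's body presses on something with over 40 N, if the wrist force passes 120 N, or if a joint passes its speed limit or range.

## Robot

A 6-joint arm with a two-finger parallel gripper is mounted at the origin on the work surface. World frame = base frame: x ahead of the robot, y to its left, z up, the work surface at z = 0. Lengths are in m, angles in rad, forces in N, time in s.
With the tool pointing down it reaches from about 0.35 to 0.975 m from the base axis. Payload 4.9 kg.
Tool frame: the origin (TCP) lies at the very end of the fingers, on their centre line; the grasp point (between the pads) lies 19 mm behind it; z points along the fingers, y is the line along which they close (so a half turn about z gives the same grasp; the last joint's range is limited). The gripper opens to 85 mm and grips with 20 to 120 N. Pads are 22 mm wide; open, the fingers measure 114 mm over their backs; the gripper's body (76 mm by 85 mm) begins 54 mm behind the grasp point. The pads swing forward as they close: fully open they stand 13 mm farther back than shut.
Start: joints at [1.128, 0.053, 1.613, -0, 1.476, -0.119], TCP at [0.199, 0.593, 0.231] pointing down, gripper open.
Joint ranges: [-3.01, 3.01], [-1.01, 2.22], [0.06, 2.58], [-1.02, 4.17], [0.09, 2.62], [-3.14, 3.14]. Speed limits (rad/s): [2.57, 2.57, 3.14, 3.14, 3.14, 3.14].

## Interface

Orientations are given as a rotation vector (axis times angle).
In Python, from station import ctrl gives the robot as it stands. The module is installed in compiled form; this text tells all that it offers.
- The arm moves only by the tool jog_arm, never from a script. Its argument "steps" is a list of rows, each an object with "delta_rot": the turn, a rotation vector about the tool's x, y, z in degrees, a list of three; "linear": the shift along the tool's x, y, z in m, a list of three; "grip": the finger opening in m, from 0 to 0.0854. In form: [{"delta_rot": [rx, ry, rz], "linear": [x, y, z], "grip": grip}, ...]. A call has 1 to 10 rows; each row shifts and turns the commanded pose from where the row before left it, along the tool's axes as they then stand; what a row does not reach is not made up. A row lasts 1/10 s, in which the tool goes at most 50 mm and 8.59 degrees, less where a joint would pass 70% of its speed; a pose out of reach is approached as far as the arm can. A call with a gripper value outside its range is refused whole. The fingers move at their own pace and stop on an object; "newtons" is the grip in N (left out, the last holds). Time passes only in rows, so rows that do not move let the fingers close. It gives the time, the measured TCP pose, the force, the opening and the grip force at its end, in the units of the state.
- ctrl.get_obs(): the state, without advancing time (a new reading comes with each control period).
- ctrl.get_image(name): name is "side" or "top"; returns (picture, depth): 400x640x3 uint8, red, green, blue; 400x640 float32, m along the optical axis (not along the pixel's ray), 0 where there is no reading.
- ctrl.camera_info(name): a dict with "camera_matrix" (3x3 intrinsics, pixels), "distortion" ([k1, k2, p1, p2, k3] as OpenCV has them; the pictures are not rectified), "R" (3x3) and "t" (3): a world point X has camera coordinates R X + t. Camera axes: x right, y down, z forward; pixel columns grow to the right and rows downward; lengths in m; the calibration is good to about 2 mm. A picture is of the moment at which its call begins. camera_info takes no time and is no camera call.
- ctrl.finish_job(): hands the job in; it is judged then, once.
The state is a dict: "t": time; "q": joint angles; "dq": joint speeds; "effort": joint torques, N m; "tool_pos": TCP position; "tool_rot": TCP orientation; "contact_force": force on the tool from outside, world axes, zero at the start; "wrist_torque": the same for the moment, N m; "opening": finger opening in m; "grip_force": force on a finger pad.
Only numpy, scipy, OpenCV 4.12 (cv2) and the standard library are available. Lean on these libraries where they do the work, as an engineer would, in place of code of your own. Each camera call takes 0.05 s, during which the arm holds its last target. There are 200 camera calls.

## Working session

There is one attempt and no reset: what is moved stays moved. The work goes in short steps, Python scripts to look and compute and a tool call to move; the robot and the scene stay as the last step left them, time stands still between calls to the robot, and variables do not carry over. Pictures are saved under pics/ and viewed, at most 10 in all, crops included, and the job is handed in when it is done.

Besides the shell and the picture viewer there is one more tool, called after "Emit:" as name(argument=value, ...) on one line, values as JSON. jog_arm: Moves the arm, as the interface text tells. Its arguments: {"type":"object","properties":{"steps":{"type":"array"},"newtons":{"type":"number"}},"required":["steps"]}

```bash
mkdir -p pics; python3 - <<'E'
from station import ctrl
import cv2,numpy as np
np.set_printoptions(precision=4,suppress=True)
o=ctrl.get_obs()
print({k:o[k] for k in ('t','tool_pos','tool_rot','contact_force','opening')})
for n in('top','side'):
    im,d=ctrl.get_image(n); np.savez(f'{n}0.npz',im=im,d=d)
    cv2.imwrite(f'pics/{n}0.png',im[:,:,::-1])
    c=ctrl.camera_info(n); print(n,c)
E
```

```text
{'t': 0.0, 'tool_pos': array([0.1986, 0.592 , 0.2301]), 'tool_rot': array([-0.5063, -3.1   ,  0.003 ]), 'contact_force': array([-0.1891,  0.3356,  0.9843]), 'opening': 0.08515588033177277}
top {'camera_matrix': array([[485.8837,   0.    , 322.0366],
       [  0.    , 485.8837, 203.3249],
       [  0.    ,   0.    ,   1.    ]]), 'distortion': array([0.0431, 0.    , 0.    , 0.    , 0.    ]), 'R': array([[-0.0117, -0.9999, -0.0044],
       [-0.9947,  0.0121, -0.1021],
       [ 0.1021,  0.0032, -0.9948]]), 't': array([-0.016 ,  0.5354,  1.048 ])}
side {'camera_matrix': array([[469.901 ,   0.    , 323.3506],
       [  0.    , 469.901 , 203.6814],
       [  0.    ,   0.    ,   1.    ]]), 'distortion': array([-0.1252,  0.    ,  0.    ,  0.    ,  0.    ]), 'R': array([[ 0.7674, -0.641 , -0.0146],
       [-0.5061, -0.5915, -0.6276],
       [ 0.3937,  0.489 , -0.7784]]), 't': array([-0.4317,  0.3179,  0.8741])}
```

View pics/top0.png

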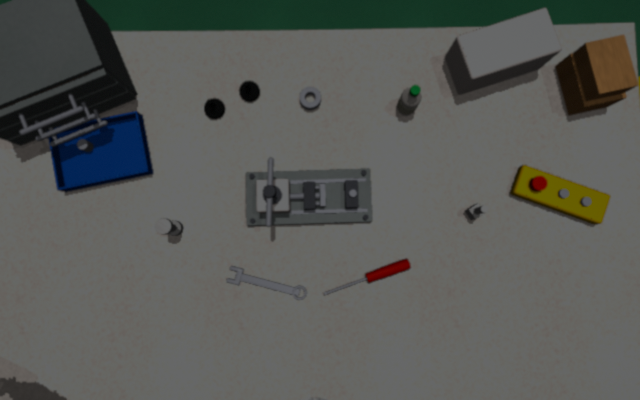

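View pics/side0.png

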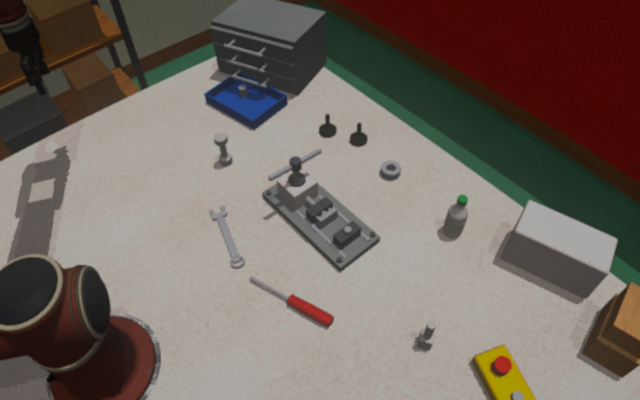

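The top view shows the vise around (308,197) with the gearbox to the left, which is world +y. The T-handle bar is around (270,198), the square-footed specimen around (474,211) and the round bar around (168,227). Next I'll measure from the depth.

```bash
cat > h.py <<'E'
from station import ctrl
import cv2,numpy as np
np.set_printoptions(precision=4,suppress=True)
def rays(n,uv):
    c=ctrl.camera_info(n); p=cv2.undistortPoints(np.float64(uv).reshape(-1,1,2),c['camera_matrix'],c['distortion']).reshape(-1,2)
    R=np.array(c['R']);return -R.T@c['t'], np.c_[p,np.ones(len(p))]@R
def plane(n,uv,z):
    C,D=rays(n,uv); return (C+D*((z-C[2])/D[:,2])[:,None])
def cloud(n,d):
    v,u=np.mgrid[:400,:640]; C,D=rays(n,np.c_[u.ravel(),v.ravel()])
    return (C+D*d.reshape(-1,1)).reshape(400,640,3)
def load(n,i=0):
    f=np.load(f'{n}{i}.npz'); return f['im'],f['d']
def sel(P,lo,hi): return P[((P>lo)&(P<hi)).all(-1)]
E
python3 - <<'E'
from h import *
for n in('top','side'):
    im,d=load(n); P=cloud(n,d)
    if n=='top':
        print('centres', P[211,474],P[197,308],P[227,168])
        cs={k:P[v,u].copy() for k,(u,v) in dict(sp=(474,211),vi=(308,197),rb=(168,227)).items()}
    s=cs['sp'];
    for lo,hi in((.004,.03),(.03,.042),(.045,.08),(.08,.1)):
        q=sel(P,[s[0]-.05,s[1]-.05,lo],[s[0]+.05,s[1]+.05,hi])
        if len(q)>3: print(n,'spec',lo,hi,len(q),q.mean(0),cv2.minAreaRect(np.float32(q[:,:2]*1000)))
    s=cs['vi']
    for lo,hi in((.012,.027),(.04,.06),(.07,.095),(.105,.16)):
        q=sel(P,[s[0]-.12,s[1]-.2,lo],[s[0]+.12,s[1]+.2,hi])
        if len(q)>3: print(n,'vise',lo,hi,len(q),q.mean(0),cv2.minAreaRect(np.float32(q[:,:2]*1000)))
    s=cs['rb']
    q=sel(P,[s[0]-.05,s[1]-.05,.075],[s[0]+.05,s[1]+.05,.1]);print(n,'rb',q.mean(0))
    q=sel(P,[.3,.0,-.02],[.35,.3,.02]);print('bench z',q[:,2].mean(),q[:,2].std())
a,_=load('top');b,_=load('side')
f=lambda im,x,y,w,h,s:cv2.resize(cv2.convertScaleAbs(im[y:y+h,x:x+w,::-1],alpha=1.7),(w*s,h*s),interpolation=cv2.INTER_CUBIC)
A=f(a,235,150,145,85,4);B=f(a,454,186,40,50,4);C=f(b,255,140,135,135,3)[:300]
cv2.imwrite('pics/c1.png',np.vstack([np.hstack([A,np.zeros((340,220,3),np.uint8)]),np.zeros((260,800,3),np.uint8)]))
I=np.zeros((600,800,3),np.uint8);I[:340,:580]=A;I[:200,600:760]=B;I[340:600,:390]=f(b,255,150,130,87,3)[:260,:390]; I[340:600,400:640]=f(b,400,300,60,65,4)
cv2.imwrite('pics/c1.png',I)
E
```

```text
centres [ 0.5131 -0.352   0.0405] [0.5471 0.0078 0.0495] [0.4832 0.295  0.0942]
top spec 0.004 0.03 87 [ 0.5096 -0.3496  0.0116] ((513.0946655273438, -350.1810607910156), (89.59857940673828, 91.87451934814453), 89.08859252929688)
top spec 0.03 0.042 94 [ 0.5133 -0.3544  0.0352] ((513.7028198242188, -358.0050048828125), (25.682865142822266, 26.284582138061523), 32.64850997924805)
top spec 0.045 0.08 39 [ 0.5125 -0.353   0.0631] ((512.4063110351562, -353.608154296875), (15.20232105255127, 5.921658515930176), 17.633743286132812)
top spec 0.08 0.1 49 [ 0.5139 -0.358   0.0851] ((514.19970703125, -358.1399841308594), (13.857139587402344, 14.512877464294434), 45.860931396484375)
top vise 0.012 0.027 4415 [ 0.5495 -0.0058  0.0203] ((551.7307739257812, 8.68359375), (120.73831939697266, 282.3264465332031), 1.0998914241790771)
top vise 0.04 0.06 970 [ 0.5509 -0.0287  0.0491] ((551.0455932617188, 3.3566513061523438), (64.92608642578125, 209.8008575439453), 3.08697509765625)
top vise 0.07 0.095 700 [0.5488 0.0812 0.0736] ((549.918701171875, 82.6373519897461), (70.35994720458984, 68.92506408691406
[... 832 characters left out ...]
), 60.320587158203125)
side vise 0.012 0.027 3090 [ 0.5405 -0.0323  0.0208] ((552.60205078125, 4.755859375), (123.14115142822266, 282.27716064453125), 1.0160826444625854)
side vise 0.04 0.06 1079 [ 0.548  -0.0191  0.0494] ((551.44970703125, 5.415199279785156), (68.52322387695312, 219.81336975097656), 2.015730857849121)
side vise 0.07 0.095 594 [0.5466 0.0744 0.0749] ((550.56884765625, 80.18930053710938), (70.00564575195312, 71.07645416259766), 2.2178006172180176)
side vise 0.105 0.16 425 [0.5478 0.0773 0.13  ] ((550.5668334960938, 80.30704498291016), (26.022777557373047, 139.22360229492188), 81.92742919921875)
side rb [0.4848 0.2986 0.0874]
bench z 0.0009244119539710509 0.0024601583324684504
```

View pics/c1.png

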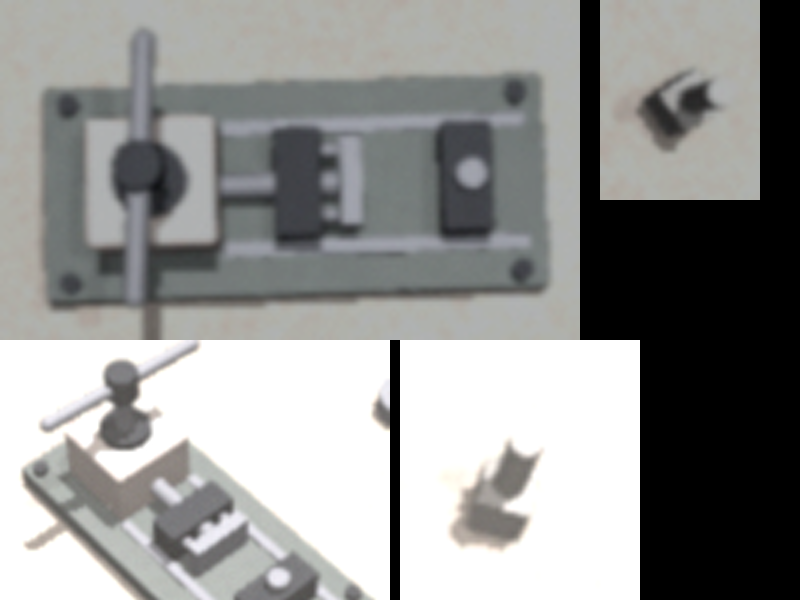

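The crops show the bar's far end leaning towards the nest, which puts the handle at about 0.16 rad. The gap between the jaws is empty.

Averaging both views:

| Item | Position (mm) | Yaw |
|---|---|---|
| Vise | (552, 6.7) | +1° |
| Hub | (550.5, 81.6) | |
| Specimen | (514, -360) | 33° (foot) |
| Nest | (553, -53) | |

I'll turn the tool so its axes line up with the world axes while moving over.

Emit:
jog_arm(steps=[{"delta_rot": [0, 0, 7.94], "linear": [-0.041, -0.026, 0], "grip": 0.06}, {"delta_rot": [0, 0, 7.94], "linear": [-0.044, -0.02, 0], "grip": 0.06}, {"delta_rot": [0, 0, 7.94], "linear": [-0.047, -0.014, 0], "grip": 0.06}, {"delta_rot": [0, 0, 7.94], "linear": [-0.048, -0.007, 0], "grip": 0.06}, {"delta_rot": [0, 0, 7.94], "linear": [-0.048, -0.001, 0], "grip": 0.06}, {"delta_rot": [0, 0, 7.94], "linear": [-0.048, 0.006, 0], "grip": 0.06}, {"delta_rot": [0, 0, 7.94], "linear": [-0.047, 0.013, 0], "grip": 0.06}, {"delta_rot": [0, 0, 7.94], "linear": [-0.045, 0.019, 0], "grip": 0.06}, {"delta_rot": [0, 0, 7.94], "linear": [-0.042, 0.025, 0], "grip": 0.06}, {"delta_rot": [0, 0, 0], "linear": [-0.04, 0.005, 0], "grip": 0.06}])

```text
t: 1.1
tool_pos: [0.4805, 0.2103, 0.2309]
tool_rot: [2.225, 2.217, -0.0]
contact_force: [-0.5, 0.0, 0.1]
opening: 0.0599
grip_force: 0.0
```

Emit:
jog_arm(steps=[{"delta_rot": [0, 0, 0], "linear": [-0.048, 0.004, 0], "grip": 0.06}, {"delta_rot": [0, 0, 0], "linear": [-0.048, 0.004, 0], "grip": 0.06}, {"delta_rot": [0, 0, 0], "linear": [-0.048, 0.004, 0], "grip": 0.06}, {"delta_rot": [0, 0, 0], "linear": [-0.048, 0.004, 0], "grip": 0.06}, {"delta_rot": [0, 0, 0], "linear": [-0.048, 0.004, 0], "grip": 0.06}, {"delta_rot": [0, 0, 0], "linear": [-0.048, 0.004, 0], "grip": 0.06}, {"delta_rot": [0, 0, 0], "linear": [-0.048, 0.004, 0], "grip": 0.06}, {"delta_rot": [0, 0, 0], "linear": [-0.048, 0.004, 0.01], "grip": 0.06}, {"delta_rot": [0, 0, 0], "linear": [-0.048, 0.004, 0.02], "grip": 0.06}, {"delta_rot": [0, 0, 0], "linear": [-0.048, 0.004, 0.02], "grip": 0.06}])

```text
t: 2.1
tool_pos: [0.5181, -0.2657, 0.1825]
tool_rot: [2.222, 2.22, 0.0]
contact_force: [0.4, 0.3, 0.6]
opening: 0.06
grip_force: 0.0
```

```bash
cat >> h.py <<'E'
from scipy.spatial.transform import Rotation as Ro
def st():
    o=ctrl.get_obs();R=Ro.from_rotvec(o['tool_rot']).as_matrix()
    print('t%.2f pos'%o['t'],o['tool_pos'],'psi %.2f z'%np.degrees(np.arctan2(R[1,0],R[0,0])),R[:,2],'q',o['q'],'F',o['contact_force'],'M',o['wrist_torque'],'op %.4f gf %.1f'%(o['opening'],o['grip_force']))
    return o,R
E
python3 -c "
from h import *
o,R=st()
print('to go, tool axes',R.T@(np.array([.514,-.360,.13])-o['tool_pos']))
# jaw faces top
print(plane('top',[(325.75,195),(344.25,194.5)],.05))
"
```

```text
t2.10 pos [ 0.5181 -0.2657  0.1825] psi 89.96 z [ 0.0007 -0.0003 -1.    ] q [-0.6017 -0.0139  1.763   0.0002  1.3917 -0.6011] F [0.4488 0.2775 0.5825] M [ 0.0002 -0.0209 -0.015 ] op 0.0600 gf 0.0
to go, tool axes [-0.0943 -0.0041  0.0525]
[[ 0.5509 -0.0307  0.05  ]
 [ 0.5515 -0.0709  0.05  ]]
```

Emit:
jog_arm(steps=[{"delta_rot": [0, 0, 0], "linear": [-0.047, -0.002, 0.01], "grip": 0.06}, {"delta_rot": [0, 0, 0], "linear": [-0.047, -0.002, 0.01], "grip": 0.06}, {"delta_rot": [0, 0, -8.2], "linear": [0, 0, 0.01], "grip": 0.06}, {"delta_rot": [0, 0, -8.2], "linear": [0, 0, 0.01], "grip": 0.06}, {"delta_rot": [0, 0, -8.2], "linear": [0, 0, 0.01], "grip": 0.06}, {"delta_rot": [0, 0, -8.2], "linear": [0, 0, 0], "grip": 0.06}, {"delta_rot": [0, 0, 0], "linear": [0, 0, 0], "grip": 0.06}])

```text
t: 2.8
tool_pos: [0.5137, -0.3573, 0.1317]
tool_rot: [-1.504, -2.756, -0.001]
contact_force: [-0.2, -0.8, 0.6]
opening: 0.0598
grip_force: 0.0
```

```bash
python3 - <<'E'
from h import *
o,R=st()
I=np.zeros((600,800,3),np.uint8)
for k,n in enumerate(('side','top')):
    c=ctrl.camera_info(n); im,d=ctrl.get_image(n)
    p=o['tool_pos']; g=np.array([p,p+[0,0,-.1],[p[0],p[1],0]])
    uv=cv2.projectPoints(g,cv2.Rodrigues(np.array(c['R']))[0],np.array(c['t']),c['camera_matrix'],c['distortion'])[0][:,0]
    u,v=uv[0].astype(int); u=min(u,590);v=min(v,350);x,y=u-50,v-50
    I[k*300:k*300+300,:400]=0
    cr=cv2.resize(cv2.convertScaleAbs(im[y:y+100,x:x+100,::-1],alpha=1.6),(400,400),interpolation=cv2.INTER_CUBIC)
    for q in uv: cv2.circle(cr,tuple(int(a) for a in (q-[x,y])*4+2),3,(0,0,255),-1)
    I[:400,k*400:k*400+400]=cr
    print(n,uv,x,y)
cv2.imwrite('pics/c2.png',I)
E
```

```text
t2.80 pos [ 0.5137 -0.3573  0.1317] psi 122.76 z [-0.0016  0.0014 -1.    ] q [-0.7265  0.1343  1.6966 -0.      1.3128 -1.2983] F [-0.1832 -0.7628  0.591 ] M [0.0403 0.0705 0.0074] op 0.0598 gf 0.0
side [[433.295  311.8368]
 [424.0856 335.1086]
 [421.4895 341.6157]] 383 261
top [[490.8227 206.6871]
 [475.1634 211.0354]
 [470.7942 212.2495]] 440 156
```

View pics/c2.png

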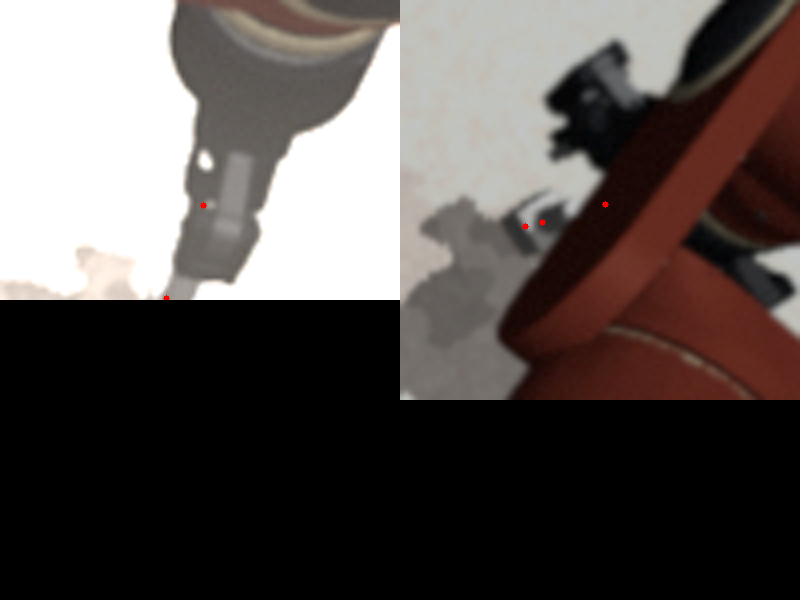

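The top view shows the specimen's foot and shank at about crop (530,225). It sits under the gripper line, close to the projected TCP axis. I'll descend and grip the shank.

Emit:
jog_arm(steps=[{"delta_rot": [0, 0, 0], "linear": [-0.002, -0.0015, 0.02], "grip": 0.06}, {"delta_rot": [0, 0, 0], "linear": [0, 0, 0.025], "grip": 0.06}, {"delta_rot": [0, 0, 0], "linear": [0, 0, 0.025], "grip": 0.06}, {"delta_rot": [0, 0, 0], "linear": [0, 0, 0.014], "grip": 0.06}, {"delta_rot": [0, 0, 0], "linear": [0, 0, 0], "grip": 0.03}, {"delta_rot": [0, 0, 0], "linear": [0, 0, 0], "grip": 0.02}, {"delta_rot": [0, 0, 0], "linear": [0, 0, 0], "grip": 0.005}, {"delta_rot": [0, 0, 0], "linear": [0, 0, 0], "grip": 0.005}, {"delta_rot": [0, 0, 0], "linear": [0, 0, 0], "grip": 0.005}], newtons=40)

```text
t: 3.8
tool_pos: [0.5151, -0.361, 0.0508]
tool_rot: [1.503, 2.755, -0.001]
contact_force: [0.5, -0.2, 3.3]
opening: 0.0151
grip_force: 39.1
```

Emit:
jog_arm(steps=[{"delta_rot": [0, 0, 0], "linear": [0, 0, -0.01], "grip": 0.005}, {"delta_rot": [0, 0, 0], "linear": [0, 0, -0.03], "grip": 0.005}, {"delta_rot": [0, 0, 0], "linear": [0, 0, -0.04], "grip": 0.005}, {"delta_rot": [0, 0, 7.9], "linear": [0, 0, -0.03], "grip": 0.005}, {"delta_rot": [0, 0, 7.9], "linear": [0, 0, -0.01], "grip": 0.005}, {"delta_rot": [0, 0, 7.9], "linear": [0, 0, 0], "grip": 0.005}, {"delta_rot": [0, 0, 8.0], "linear": [0, 0, 0], "grip": 0.005}, {"delta_rot": [0, 0, 0], "linear": [0.03, 0.004, 0], "grip": 0.005}, {"delta_rot": [0, 0, 0], "linear": [0.04, 0.005, 0], "grip": 0.005}, {"delta_rot": [0, 0, 0], "linear": [0.04, 0.005, 0], "grip": 0.005}])

```text
t: 4.8
tool_pos: [0.5257, -0.2488, 0.1692]
tool_rot: [-2.202, -2.241, -0.0]
contact_force: [0.5, 0.3, -1.9]
opening: 0.0147
grip_force: 39.1
```

```bash
python3 - <<'E'
from h import *
o,R=st()
print('to go to above nest, tool axes',R.T@(np.array([.553,-.0525,.17])-o['tool_pos']))
E
```

```text
t4.80 pos [ 0.5257 -0.2488  0.1692] psi 91.00 z [-0.0002  0.0003 -1.    ] q [-0.5701 -0.0036  1.7757  0.0002  1.3698 -0.5877] F [ 0.4704  0.2779 -1.8751] M [ 0.0093 -0.0054 -0.0443] op 0.0147 gf 39.1
to go to above nest, tool axes [ 0.1958  0.0308 -0.0008]
```

Emit:
jog_arm(steps=[{"delta_rot": [0, 0, 0], "linear": [0.036, 0.006, 0], "grip": 0.005}, {"delta_rot": [0, 0, 0], "linear": [0.04, 0.006, 0], "grip": 0.005}, {"delta_rot": [0, 0, 0], "linear": [0.04, 0.006, 0], "grip": 0.005}, {"delta_rot": [0, 0, 0], "linear": [0.04, 0.006, 0], "grip": 0.005}, {"delta_rot": [0, 0, 0], "linear": [0.03, 0.006, 0.01], "grip": 0.005}, {"delta_rot": [0, 0, 0], "linear": [0.01, 0.001, 0.02], "grip": 0.005}, {"delta_rot": [0, 0, 0], "linear": [0, 0, 0.015], "grip": 0.005}, {"delta_rot": [0, 0, 0], "linear": [0, 0, 0], "grip": 0.005}])

```text
t: 5.6
tool_pos: [0.551, -0.053, 0.121]
tool_rot: [-2.197, -2.239, 0.005]
contact_force: [0.6, -0.6, -1.4]
opening: 0.0148
grip_force: 39.1
```

```bash
python3 - <<'E'
from h import *
o,R=st()
I=np.zeros((600,800,3),np.uint8)
for k,n in enumerate(('side','top')):
    c=ctrl.camera_info(n); im,d=ctrl.get_image(n); np.savez(f'{n}1.npz',im=im,d=d)
    x,y=[(265,160),(270,140)][k]; w,h=130,130
    I[:520,k*400:k*400+400]=cv2.resize(cv2.convertScaleAbs(im[y:y+h,x:x+100,::-1],alpha=1.6),(400,520),interpolation=cv2.INTER_CUBIC)
cv2.imwrite('pics/c3.png',I)
P=cloud('side',load('side',1)[1]); p=o['tool_pos']
for lo,hi in((.078,.112),(.06,.078),(.112,.12)):
    q=sel(P,[p[0]-.03,p[1]-.03,lo],[p[0]+.03,p[1]+.03,hi])
    if len(q)>3: print(lo,len(q),q.mean(0),q.min(0),q.max(0),cv2.minAreaRect(np.float32(q[:,:2]*1000)))
E
```

```text
t5.60 pos [ 0.551 -0.053  0.121] psi 91.11 z [-0.0058  0.0009 -1.    ] q [-0.2302 -0.0185  1.8753 -0.0004  1.2907 -0.2494] F [ 0.5536 -0.5853 -1.3888] M [ 0.0226 -0.0046  0.0293] op 0.0148 gf 39.1
0.078 206 [ 0.5464 -0.0598  0.0973] [ 0.5368 -0.0685  0.0784] [ 0.5647 -0.0408  0.112 ] ((550.5947265625, -54.734554290771484), (27.484920501708984, 27.944740295410156), 88.43748474121094)
0.06 30 [ 0.5453 -0.0614  0.0752] [ 0.5373 -0.0673  0.0684] [ 0.5632 -0.0437  0.078 ] ((544.7922973632812, -61.45932388305664), (17.013219833374023, 34.27763748168945), 48.319236755371094)
0.112 8 [ 0.55   -0.0613  0.1155] [ 0.5453 -0.0635  0.1125] [ 0.5538 -0.0602  0.1199] ((549.7501220703125, -61.65922546386719), (8.401620864868164, 3.2380075454711914), 9.161839485168457)
```

View pics/c3.png

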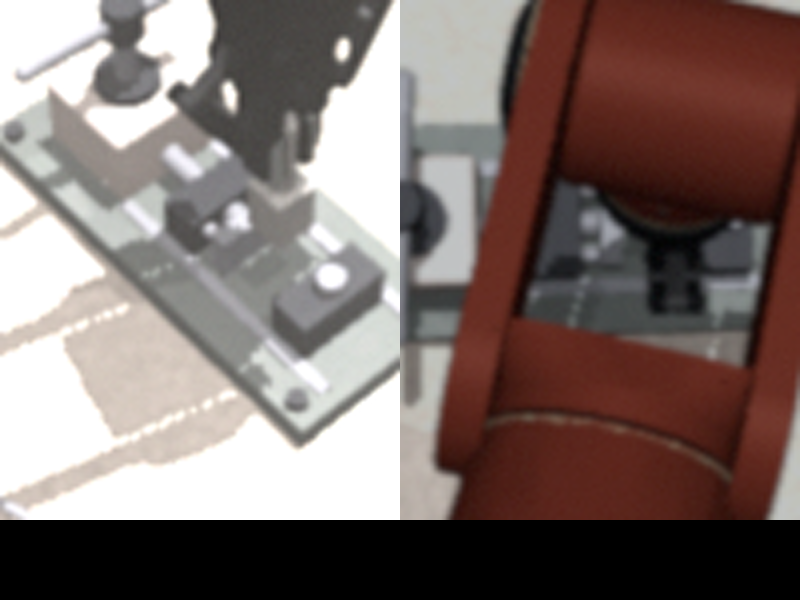

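The side view shows the foot's top face above the gap, clear of both jaws. In that camera's frame it is 3 mm short in x, and y is centred within about 1 mm. I'll correct that and lower it.

Emit:
jog_arm(steps=[{"delta_rot": [0, 0, -1.5], "linear": [0.001, 0.0025, 0.005], "grip": 0.005}, {"delta_rot": [0, 0, 0], "linear": [0, 0, 0.015], "grip": 0.005}, {"delta_rot": [0, 0, 0], "linear": [0, 0, 0.015], "grip": 0.005}, {"delta_rot": [0, 0, 0], "linear": [0, 0, 0.01], "grip": 0.005}, {"delta_rot": [0, 0, 0], "linear": [0, 0, 0], "grip": 0.005}, {"delta_rot": [0, 0, 0], "linear": [0, 0, 0], "grip": 0.005}])

```text
t: 6.3
tool_pos: [0.5554, -0.0522, 0.0783]
tool_rot: [-2.17, -2.27, 0.001]
contact_force: [0.6, -0.5, -1.5]
opening: 0.0145
grip_force: 39.1
```

```bash
python3 - <<'E'
from h import *
o,R=st()
E
```

```text
t6.30 pos [ 0.5554 -0.0522  0.0783] psi 92.59 z [-0.0012  0.0003 -1.    ] q [-0.2272  0.0404  1.8939 -0.      1.2086 -0.2723] F [ 0.5823 -0.5151 -1.495 ] M [-0.0147 -0.0015  0.0272] op 0.0145 gf 39.1
```

Emit:
jog_arm(steps=[{"delta_rot": [0, 0, 0], "linear": [0, -0.001, 0.004], "grip": 0.005}, {"delta_rot": [0, 0, 0], "linear": [0, 0, 0.002], "grip": 0.005}, {"delta_rot": [0, 0, 0], "linear": [0, 0, 0.001], "grip": 0.005}, {"delta_rot": [0, 0, 0], "linear": [0, 0, 0], "grip": 0.005}])

```text
t: 6.7
tool_pos: [0.5548, -0.0523, 0.072]
tool_rot: [2.171, 2.271, 0.0]
contact_force: [0.0, 0.3, -2.1]
opening: 0.0149
grip_force: 39.1
```

Emit:
jog_arm(steps=[{"delta_rot": [0, 0, 0], "linear": [0, 0, 0.0007], "grip": 0.005}, {"delta_rot": [0, 0, 0], "linear": [0, 0, 0.0007], "grip": 0.005}, {"delta_rot": [0, 0, 0], "linear": [0, 0, 0], "grip": 0.005}])

```text
t: 7.0
tool_pos: [0.555, -0.0523, 0.0709]
tool_rot: [2.17, 2.271, 0.0]
contact_force: [-0.4, -0.2, -0.3]
opening: 0.0146
grip_force: 39.3
```

The force shows the foot just touching the bed, so I'll release it and rise.

Emit:
jog_arm(steps=[{"delta_rot": [0, 0, 0], "linear": [0, 0, 0], "grip": 0.018}, {"delta_rot": [0, 0, 0], "linear": [0, 0, 0], "grip": 0.025}, {"delta_rot": [0, 0, 0], "linear": [0, 0, 0], "grip": 0.045}, {"delta_rot": [0, 0, 0], "linear": [0, 0, 0], "grip": 0.06}, {"delta_rot": [0, 0, 0], "linear": [0, 0, 0], "grip": 0.06}, {"delta_rot": [0, 0, 0], "linear": [0, 0, -0.02], "grip": 0.06}, {"delta_rot": [0, 0, 0], "linear": [0, 0, -0.035], "grip": 0.06}, {"delta_rot": [0, 0, 0], "linear": [0, 0, -0.04], "grip": 0.06}, {"delta_rot": [0, 0, 0], "linear": [0, 0, -0.04], "grip": 0.06}])

```text
t: 7.9
tool_pos: [0.5543, -0.0522, 0.2066]
tool_rot: [-2.17, -2.27, 0.001]
contact_force: [1.1, -0.9, -0.2]
opening: 0.0598
grip_force: 0.0
```

```bash
python3 - <<'E'
from h import *
o,R=st()
im,d=ctrl.get_image('side'); np.savez('side2.npz',im=im,d=d)
P=cloud('side',d)
for lo,hi in((.05,.062),(.09,.115)):
    q=sel(P,[.52,-.085,lo],[.59,-.03,hi])
    if len(q)>3: print(lo,len(q),q.mean(0),cv2.minAreaRect(np.float32(q[:,:2]*1000)))
E
```

```text
t7.90 pos [ 0.5543 -0.0522  0.2066] psi 92.59 z [-0.0009  0.0002 -1.    ] q [-0.2276 -0.0929  1.7979 -0.      1.4374 -0.2727] F [ 1.072  -0.9073 -0.1988] M [ 0.0016  0.009  -0.0093] op 0.0598 gf 0.0
0.05 172 [ 0.5513 -0.0638  0.0542] ((553.1983642578125, -57.45707702636719), (60.61481857299805, 54.78436279296875), 0.3303588628768921)
0.09 66 [ 0.5531 -0.055   0.1028] ((554.3698120117188, -53.624366760253906), (15.646468162536621, 12.701528549194336), 49.50408935546875)
```

The side camera puts the shank top at (554,-54) and z 0.105, so the specimen is upright, in the nest and let go. Next is the T-handle's near end.

Emit:
jog_arm(steps=[{"delta_rot": [0, 0, 0], "linear": [0.036, -0.0115, 0], "grip": 0.05}, {"delta_rot": [0, 0, 0], "linear": [0.036, -0.0115, 0], "grip": 0.05}, {"delta_rot": [0, 0, 0], "linear": [0.036, -0.0115, 0], "grip": 0.05}, {"delta_rot": [0, 0, 0], "linear": [0.035, -0.0115, 0], "grip": 0.05}, {"delta_rot": [0, 0, -8.5], "linear": [0, 0, 0], "grip": 0.05}, {"delta_rot": [0, 0, -8.5], "linear": [0, 0, 0], "grip": 0.05}, {"delta_rot": [0, 0, -8.5], "linear": [0, 0, 0], "grip": 0.05}, {"delta_rot": [0, 0, -8.5], "linear": [0, 0, 0], "grip": 0.05}, {"delta_rot": [0, 0, -8.5], "linear": [0, 0, 0], "grip": 0.05}, {"delta_rot": [0, 0, -8.5], "linear": [0, 0, 0], "grip": 0.05}])

```text
t: 8.95
tool_pos: [0.5023, 0.0885, 0.2054]
tool_rot: [0.972, 2.987, -0.0]
contact_force: [-0.5, -0.1, -0.8]
opening: 0.0501
grip_force: 0.0
```

Emit:
jog_arm(steps=[{"delta_rot": [0, 0, -7.1], "linear": [0, 0, 0], "grip": 0.05}, {"delta_rot": [0, 0, -7.1], "linear": [0, 0, 0], "grip": 0.05}, {"delta_rot": [0, 0, -7.1], "linear": [0, 0, 0], "grip": 0.05}, {"delta_rot": [0, 0, -7.2], "linear": [0, 0, 0.02], "grip": 0.05}, {"delta_rot": [0, 0, 0], "linear": [0, 0, 0], "grip": 0.05}])

```text
t: 9.45
tool_pos: [0.5007, 0.0884, 0.1829]
tool_rot: [-0.217, -3.129, 0.001]
contact_force: [-0.2, 0.4, -1.3]
opening: 0.05
grip_force: 0.0
```

```bash
cat >> h.py <<'E'
HUB=np.array([.551,.0816])
def torque(o):
    r=o['tool_pos'][:2]-HUB; F=o['contact_force']; M=o['wrist_torque'][2]
    a=np.degrees(np.arctan2(r[1],r[0]))
    print('radius %.4f heading %.1f  rxF %.3f Mz %.3f'%(np.hypot(*r),a,r[0]*F[1]-r[1]*F[0],M))
E
python3 - <<'E'
from h import *
o,R=st(); torque(o)
print('to go',R.T@(np.array([.5015,.0885,.106])-o['tool_pos']))
im,d=ctrl.get_image('side'); cv2.imwrite('pics/c4.png',cv2.resize(cv2.convertScaleAbs(im[100:250,230:380,::-1],alpha=1.6),(600,600),interpolation=cv2.INTER_CUBIC))
E
```

```text
t9.45 pos [0.5007 0.0884 0.1829] psi 172.07 z [-0.0048 -0.0001 -1.    ] q [ 0.0283 -0.1928  1.9278 -0.      1.4113 -1.4041] F [-0.1975  0.3873 -1.2603] M [ 0.0063  0.0199 -0.009 ] op 0.0500 gf 0.0
radius 0.0508 heading 172.3  rxF -0.018 Mz -0.009
to go [-0.0011  0.0003  0.0768]
```

View pics/c4.png

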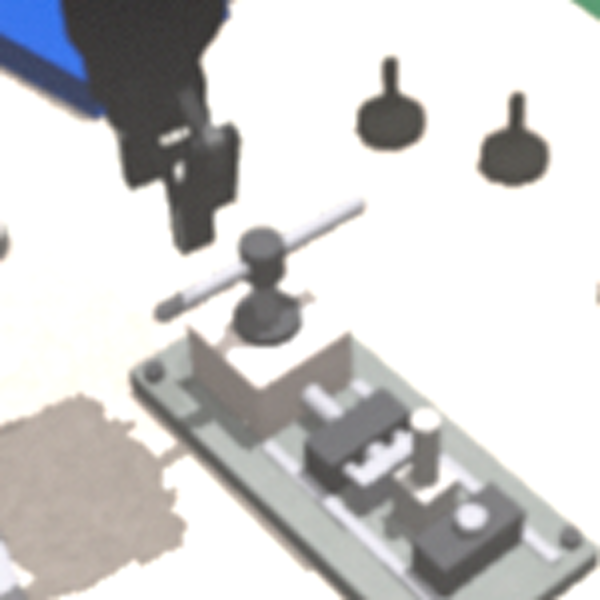

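The specimen stands upright between the jaws, with its shank top at crop (425,420) and gaps on both sides. The open fingers are above the bar's near end at (170,305). I'll go down and cage the bar.

Emit:
jog_arm(steps=[{"delta_rot": [0, 0, 0], "linear": [-0.001, 0, 0.025], "grip": 0.05}, {"delta_rot": [0, 0, 0], "linear": [0, 0, 0.025], "grip": 0.05}, {"delta_rot": [0, 0, 0], "linear": [0, 0, 0.02], "grip": 0.05}, {"delta_rot": [0, 0, 0], "linear": [0, 0, 0.006], "grip": 0.03}, {"delta_rot": [0, 0, 0], "linear": [0, 0, 0], "grip": 0.016}, {"delta_rot": [0, 0, 0], "linear": [0, 0, 0], "grip": 0.016}, {"delta_rot": [0, 0, 0], "linear": [0, 0, 0], "grip": 0.016}], newtons=20)

```text
t: 10.2
tool_pos: [0.5026, 0.0866, 0.1097]
tool_rot: [-0.218, -3.132, 0.007]
contact_force: [-2.3, -6.2, -3.5]
opening: 0.0166
grip_force: 3.3
```

Emit:
jog_arm(steps=[{"delta_rot": [0, 0, 8], "linear": [-0.0005, 0.007, 0], "grip": 0.016}, {"delta_rot": [0, 0, 8], "linear": [-0.0005, 0.007, 0], "grip": 0.016}, {"delta_rot": [0, 0, 8], "linear": [-0.0005, 0.007, 0], "grip": 0.016}, {"delta_rot": [0, 0, 8], "linear": [-0.0005, 0.007, 0], "grip": 0.016}])

```text
t: 10.6
tool_pos: [0.5133, 0.1121, 0.1096]
tool_rot: [-1.081, -2.947, 0.009]
contact_force: [-4.8, -6.7, -2.3]
opening: 0.0158
grip_force: 4.1
```

```bash
python3 -c "
from h import *
o,R=st();torque(o)"
```

```text
t10.60 pos [0.5133 0.1121 0.1096] psi 139.72 z [-0.0041 -0.0043 -1.    ] q [ 0.0754 -0.0743  1.9496 -0.0042  1.2707 -0.7911] F [-4.769  -6.7372 -2.3151] M [-1.0882  0.6922  0.1047] op 0.0158 gf 4.1
radius 0.0485 heading 141.1  rxF 0.400 Mz 0.105
```

The torque is about 0.5 N m, so the handle is turning freely. I'll keep winding.

Emit:
jog_arm(steps=[{"delta_rot": [0, 0, 8], "linear": [-0.0005, 0.007, 0], "grip": 0.016}, {"delta_rot": [0, 0, 8], "linear": [-0.0005, 0.007, 0], "grip": 0.016}, {"delta_rot": [0, 0, 8], "linear": [-0.0005, 0.007, 0], "grip": 0.016}, {"delta_rot": [0, 0, 8], "linear": [-0.0005, 0.007, 0], "grip": 0.016}, {"delta_rot": [0, 0, 8], "linear": [-0.0005, 0.007, 0], "grip": 0.016}, {"delta_rot": [0, 0, 8], "linear": [-0.0005, 0.007, 0], "grip": 0.016}, {"delta_rot": [0, 0, 8], "linear": [-0.0005, 0.007, 0], "grip": 0.016}, {"delta_rot": [0, 0, 8], "linear": [-0.0005, 0.007, 0], "grip": 0.016}, {"delta_rot": [0, 0, 8], "linear": [-0.0005, 0.007, 0], "grip": 0.016}, {"delta_rot": [0, 0, 8], "linear": [-0.0005, 0.007, 0], "grip": 0.016}])

```text
t: 11.6
tool_pos: [0.5761, 0.1245, 0.1096]
tool_rot: [-2.722, -1.563, 0.011]
contact_force: [-9.0, -1.2, -0.4]
opening: 0.016
grip_force: 3.8
```

```bash
python3 -c "
from h import *
o,R=st();torque(o)"
```

```text
t11.60 pos [0.5761 0.1245 0.1096] psi 59.73 z [-0.0071 -0.0011 -1.    ] q [ 0.0868  0.0786  1.7964 -0.0005  1.2738  0.6152] F [-8.9834 -1.243  -0.3672] M [-0.052   1.4524  0.0923] op 0.0160 gf 3.8
radius 0.0497 heading 59.7  rxF 0.354 Mz 0.092
```

Emit:
jog_arm(steps=[{"delta_rot": [0, 0, 8], "linear": [-0.0005, 0.007, 0], "grip": 0.016}, {"delta_rot": [0, 0, 8], "linear": [-0.0005, 0.007, 0], "grip": 0.016}, {"delta_rot": [0, 0, 8], "linear": [-0.0005, 0.007, 0], "grip": 0.016}, {"delta_rot": [0, 0, 8], "linear": [-0.0005, 0.007, 0], "grip": 0.016}, {"delta_rot": [0, 0, 8], "linear": [-0.0005, 0.007, 0], "grip": 0.016}, {"delta_rot": [0, 0, 8], "linear": [-0.0005, 0.007, 0], "grip": 0.016}, {"delta_rot": [0, 0, 8], "linear": [-0.0005, 0.007, 0], "grip": 0.016}, {"delta_rot": [0, 0, 8], "linear": [-0.0005, 0.007, 0], "grip": 0.016}, {"delta_rot": [0, 0, 8], "linear": [-0.0005, 0.007, 0], "grip": 0.016}, {"delta_rot": [0, 0, 8], "linear": [-0.0005, 0.007, 0], "grip": 0.016}])

```text
t: 12.6
tool_pos: [0.5997, 0.0665, 0.1099]
tool_rot: [-3.088, 0.552, 0.004]
contact_force: [-1.5, 7.9, -3.4]
opening: 0.0163
grip_force: 3.7
```

```bash
python3 -c "
from h import *
o,R=st();torque(o)"
```

```text
t12.60 pos [0.5997 0.0665 0.1099] psi -20.26 z [-0.0016  0.0051 -1.    ] q [-0.0153  0.1062  1.7663  0.0053  1.2708  1.9076] F [-1.5051  7.9399 -3.3731] M [1.2627 0.3539 0.1281] op 0.0163 gf 3.7
radius 0.0510 heading -17.2  rxF 0.364 Mz 0.128
```

Emit:
jog_arm(steps=[{"delta_rot": [0, 0, 8], "linear": [-0.0005, 0.007, 0], "grip": 0.016}, {"delta_rot": [0, 0, 8], "linear": [-0.0005, 0.007, 0], "grip": 0.016}, {"delta_rot": [0, 0, 8], "linear": [-0.0005, 0.007, 0], "grip": 0.016}, {"delta_rot": [0, 0, 8], "linear": [-0.0005, 0.007, 0], "grip": 0.016}, {"delta_rot": [0, 0, 8], "linear": [-0.0005, 0.007, 0], "grip": 0.016}, {"delta_rot": [0, 0, 8], "linear": [-0.0005, 0.007, 0], "grip": 0.016}, {"delta_rot": [0, 0, 8], "linear": [-0.0005, 0.007, 0], "grip": 0.016}])

```text
t: 13.3
tool_pos: [0.5684, 0.033, 0.112]
tool_rot: [-2.466, 1.936, -0.01]
contact_force: [7.0, 1.9, -4.9]
opening: 0.0161
grip_force: 3.9
```

```bash
python3 -c "
from h import *
o,R=st();torque(o)"
```

```text
t13.30 pos [0.5684 0.033  0.112 ] psi -76.29 z [ 0.0088  0.0013 -1.    ] q [-0.0736  0.0192  1.8537  0.002   1.26    2.828 ] F [ 7.0494  1.885  -4.9208] M [ 0.3748 -1.1455  0.089 ] op 0.0161 gf 3.9
radius 0.0516 heading -70.3  rxF 0.375 Mz 0.089
```

The handle is still free at about 4.4 rad, and joint 6 is near its end of range. I'll lift off, turn back 180° and cage the bar again.

Emit:
jog_arm(steps=[{"delta_rot": [0, 0, 0], "linear": [0, 0, 0], "grip": 0.05}, {"delta_rot": [0, 0, 0], "linear": [0, 0, 0], "grip": 0.05}, {"delta_rot": [0, 0, 0], "linear": [0, 0, -0.03], "grip": 0.05}, {"delta_rot": [0, 0, 0], "linear": [0, 0, -0.035], "grip": 0.05}, {"delta_rot": [0, 0, -8.5], "linear": [0, 0, 0], "grip": 0.05}, {"delta_rot": [0, 0, -8.5], "linear": [0, 0, 0], "grip": 0.05}, {"delta_rot": [0, 0, -8.5], "linear": [0, 0, 0], "grip": 0.05}, {"delta_rot": [0, 0, -8.5], "linear": [0, 0, 0], "grip": 0.05}, {"delta_rot": [0, 0, -8.5], "linear": [0, 0, 0], "grip": 0.05}, {"delta_rot": [0, 0, -8.5], "linear": [0, 0, 0], "grip": 0.05}])

```text
t: 14.3
tool_pos: [0.5658, 0.0325, 0.1754]
tool_rot: [3.07, -0.665, 0.001]
contact_force: [-1.0, 0.6, 1.3]
opening: 0.0499
grip_force: 0.0
```

Emit:
jog_arm(steps=[{"delta_rot": [0, 0, -8.5], "linear": [0, 0, 0], "grip": 0.05}, {"delta_rot": [0, 0, -8.5], "linear": [0, 0, 0], "grip": 0.05}, {"delta_rot": [0, 0, -8.5], "linear": [0, 0, 0], "grip": 0.05}, {"delta_rot": [0, 0, -8.5], "linear": [0, 0, 0], "grip": 0.05}, {"delta_rot": [0, 0, -8.5], "linear": [0, 0, 0], "grip": 0.05}, {"delta_rot": [0, 0, -8.5], "linear": [0, 0, 0], "grip": 0.05}, {"delta_rot": [0, 0, -8.5], "linear": [0, 0, 0], "grip": 0.05}, {"delta_rot": [0, 0, -8.5], "linear": [0, 0, 0], "grip": 0.05}, {"delta_rot": [0, 0, -8.5], "linear": [0, 0, 0], "grip": 0.05}, {"delta_rot": [0, 0, -8.5], "linear": [0, 0, 0], "grip": 0.05}])

```text
t: 15.3
tool_pos: [0.5658, 0.0325, 0.1754]
tool_rot: [2.713, 1.583, 0.001]
contact_force: [0.1, 0.6, 0.1]
opening: 0.0498
grip_force: 0.0
```

Emit:
jog_arm(steps=[{"delta_rot": [0, 0, -8.5], "linear": [0, 0, 0], "grip": 0.05}, {"delta_rot": [0, 0, -8.5], "linear": [0, 0, 0], "grip": 0.05}, {"delta_rot": [0, 0, -8.5], "linear": [0, 0, 0], "grip": 0.05}, {"delta_rot": [0, 0, -8.5], "linear": [0, 0, 0], "grip": 0.05}, {"delta_rot": [0, 0, -8.5], "linear": [0, 0, 0], "grip": 0.05}, {"delta_rot": [0, 0, 0], "linear": [0, 0, 0], "grip": 0.05}])

```text
t: 15.9
tool_pos: [0.5658, 0.0325, 0.1753]
tool_rot: [1.963, 2.452, 0.001]
contact_force: [0.6, 0.3, -0.3]
opening: 0.0498
grip_force: 0.0
```

```bash
python3 - <<'E'
from h import *
o,R=st();torque(o)
im,d=ctrl.get_image('side');np.savez('side3.npz',im=im,d=d); P=cloud('side',d)
q=sel(P,[.47,.0,.115],[.63,.16,.133]);r=q[:,:2]-HUB; k=(np.hypot(*r.T)>.02)&(np.hypot(*r.T)<.08)
print(k.sum(),cv2.fitLine(np.float32(q[k][:,:2]),cv2.DIST_HUBER,0,.001,.001).ravel())
cv2.imwrite('pics/c5.png',cv2.resize(cv2.convertScaleAbs(im[100:250,230:380,::-1],alpha=1.6),(600,600),interpolation=cv2.INTER_CUBIC))
E
```

```text
t15.90 pos [0.5658 0.0325 0.1753] psi 102.65 z [ 0.0007 -0.0002 -1.    ] q [-0.0739 -0.0452  1.8059 -0.0001  1.3801 -0.2947] F [ 0.6317  0.3109 -0.2575] M [ 0.013 -0.027  0.025] op 0.0498 gf 0.0
radius 0.0513 heading -73.3  rxF 0.036 Mz 0.025
221 [ 0.3696 -0.9292  0.5475  0.0799]
```

View pics/c5.png

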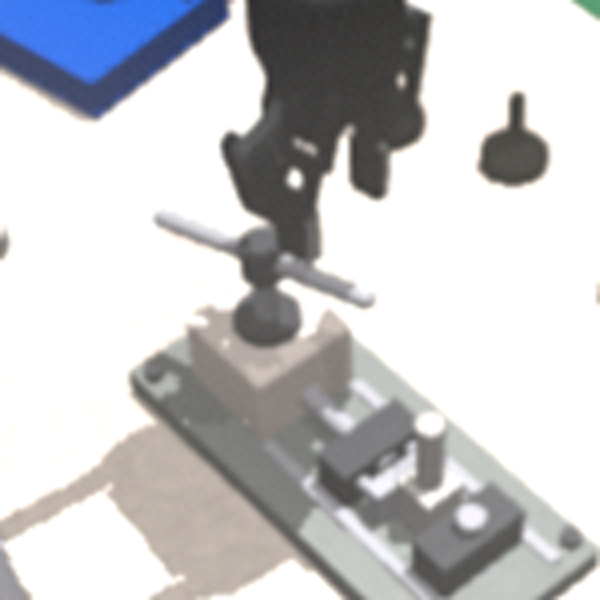

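The bar now lies at heading about -69°, with the jaw closer to the specimen, which is still upright. The fingers are above the same bar end. I'll align, descend and continue, now along -y of the tool.

Emit:
jog_arm(steps=[{"delta_rot": [0, 0, -7], "linear": [0.002, 0.003, 0], "grip": 0.05}, {"delta_rot": [0, 0, 0], "linear": [0, 0, 0.025], "grip": 0.05}, {"delta_rot": [0, 0, 0], "linear": [0, 0, 0.025], "grip": 0.05}, {"delta_rot": [0, 0, 0], "linear": [0, 0, 0.016], "grip": 0.03}, {"delta_rot": [0, 0, 0], "linear": [0, 0, 0], "grip": 0.016}, {"delta_rot": [0, 0, 0], "linear": [0, 0, 0], "grip": 0.016}, {"delta_rot": [0, 0, 8], "linear": [0.0005, -0.007, 0], "grip": 0.016}, {"delta_rot": [0, 0, 8], "linear": [0.0005, -0.007, 0], "grip": 0.016}, {"delta_rot": [0, 0, 8], "linear": [0.0005, -0.007, 0], "grip": 0.016}])

```text
t: 16.85
tool_pos: [0.5504, 0.0321, 0.1111]
tool_rot: [2.307, 2.122, 0.011]
contact_force: [8.6, -0.8, -5.4]
opening: 0.0162
grip_force: 4.1
```

```bash
python3 -c "
from h import *
o,R=st();torque(o)"
```

```text
t16.85 pos [0.5504 0.0321 0.1111] psi 85.23 z [ 0.0097 -0.0006 -1.    ] q [-0.0769 -0.0228  1.8973  0.0002  1.2574  0.0064] F [ 8.6136 -0.7973 -5.3549] M [-0.0672 -1.2123  0.0928] op 0.0162 gf 4.1
radius 0.0495 heading -90.6  rxF 0.427 Mz 0.093
```

Emit:
jog_arm(steps=[{"delta_rot": [0, 0, 6], "linear": [0.0003, -0.0052, 0], "grip": 0.016}, {"delta_rot": [0, 0, 6], "linear": [0.0003, -0.0052, 0], "grip": 0.016}, {"delta_rot": [0, 0, 6], "linear": [0.0003, -0.0052, 0], "grip": 0.016}, {"delta_rot": [0, 0, 6], "linear": [0.0003, -0.0052, 0], "grip": 0.016}, {"delta_rot": [0, 0, 6], "linear": [0.0003, -0.0052, 0], "grip": 0.016}])

```text
t: 17.35
tool_pos: [0.5257, 0.0391, 0.111]
tool_rot: [2.776, 1.454, 0.008]
contact_force: [5.3, -7.7, -4.8]
opening: 0.0161
grip_force: 4.2
```

```bash
python3 -c "
from h import *
o,R=st();torque(o)"
```

```text
t17.35 pos [0.5257 0.0391 0.111 ] psi 55.30 z [ 0.0082 -0.0046 -1.    ] q [-0.0649 -0.0804  1.9527 -0.0042  1.2608  0.542 ] F [ 5.29   -7.7402 -4.8344] M [-1.1092 -0.949   0.0527] op 0.0161 gf 4.2
radius 0.0495 heading -120.7  rxF 0.421 Mz 0.053
```

Emit:
jog_arm(steps=[{"delta_rot": [0, 0, 6], "linear": [0.0003, -0.0052, 0], "grip": 0.016}, {"delta_rot": [0, 0, 6], "linear": [0.0003, -0.0052, 0], "grip": 0.016}, {"delta_rot": [0, 0, 6], "linear": [0.0003, -0.0052, 0], "grip": 0.016}, {"delta_rot": [0, 0, 6], "linear": [0.0003, -0.0052, 0], "grip": 0.016}, {"delta_rot": [0, 0, 6], "linear": [0.0003, -0.0052, 0], "grip": 0.016}])

```text
t: 17.85
tool_pos: [0.5076, 0.0579, 0.1108]
tool_rot: [3.058, 0.687, 0.003]
contact_force: [0.2, -10.0, -1.2]
opening: 0.0161
grip_force: 4.3
```

```bash
python3 -c "
from h import *
o,R=st();torque(o)"
```

```text
t17.85 pos [0.5076 0.0579 0.1108] psi 25.31 z [ 0.0038 -0.0067 -1.    ] q [-0.0285 -0.1174  1.9873 -0.0069  1.2677  1.1026] F [  0.159  -10.0097  -1.246 ] M [-1.5888 -0.0006  0.0412] op 0.0161 gf 4.3
radius 0.0494 heading -151.4  rxF 0.438 Mz 0.041
```

Emit:
jog_arm(steps=[{"delta_rot": [0, 0, 6], "linear": [0.0003, -0.0052, 0], "grip": 0.016}, {"delta_rot": [0, 0, 6], "linear": [0.0003, -0.0052, 0], "grip": 0.016}, {"delta_rot": [0, 0, 6], "linear": [0.0003, -0.0052, 0], "grip": 0.016}, {"delta_rot": [0, 0, 6], "linear": [0.0003, -0.0052, 0], "grip": 0.016}, {"delta_rot": [0, 0, 6], "linear": [0.0003, -0.0052, 0], "grip": 0.016}])

```text
t: 18.35
tool_pos: [0.5017, 0.0838, 0.1106]
tool_rot: [3.133, -0.128, -0.0]
contact_force: [-6.3, -8.2, 4.7]
opening: 0.0158
grip_force: 4.4
```

```bash
python3 -c "
from h import *
o,R=st();torque(o)"
```

```text
t18.35 pos [0.5017 0.0838 0.1106] psi -4.68 z [-0.0003 -0.0058 -1.    ] q [ 0.0223 -0.1199  1.99   -0.006   1.272   1.6766] F [-6.2597 -8.2434  4.6881] M [-1.3432  0.8556  0.007 ] op 0.0158 gf 4.4
radius 0.0494 heading 177.4  rxF 0.420 Mz 0.007
```

Emit:
jog_arm(steps=[{"delta_rot": [0, 0, 6], "linear": [0.0003, -0.0052, 0], "grip": 0.016}, {"delta_rot": [0, 0, 6], "linear": [0.0003, -0.0052, 0], "grip": 0.016}, {"delta_rot": [0, 0, 6], "linear": [0.0003, -0.0052, 0], "grip": 0.016}, {"delta_rot": [0, 0, 6], "linear": [0.0003, -0.0052, 0], "grip": 0.016}, {"delta_rot": [0, 0, 6], "linear": [0.0003, -0.0052, 0], "grip": 0.016}])

```text
t: 18.85
tool_pos: [0.5098, 0.1086, 0.1105]
tool_rot: [2.994, -0.934, -0.001]
contact_force: [-7.1, -7.2, 5.3]
opening: 0.0162
grip_force: 5.1
```

```bash
python3 -c "
from h import *
o,R=st();torque(o)"
```

```text
t18.85 pos [0.5098 0.1086 0.1105] psi -34.67 z [-0.0022 -0.0047 -1.    ] q [ 0.0695 -0.0869  1.9597 -0.0047  1.2714  2.2468] F [-7.0975 -7.2434  5.3266] M [-1.1756  1.2103  0.0767] op 0.0162 gf 5.1
radius 0.0492 heading 146.7  rxF 0.490 Mz 0.077
```

The torque is rising, so the jaws are taking hold. Another 30° at a slower rate.

Emit:
jog_arm(steps=[{"delta_rot": [0, 0, 6], "linear": [0.0003, -0.0052, 0], "grip": 0.016}, {"delta_rot": [0, 0, 6], "linear": [0.0003, -0.0052, 0], "grip": 0.016}, {"delta_rot": [0, 0, 6], "linear": [0.0003, -0.0052, 0], "grip": 0.016}, {"delta_rot": [0, 0, 6], "linear": [0.0003, -0.0052, 0], "grip": 0.016}])

```text
t: 19.25
tool_pos: [0.5246, 0.123, 0.1105]
tool_rot: [2.734, -1.536, -0.001]
contact_force: [-8.4, -7.8, 6.0]
opening: 0.0161
grip_force: 5.6
```

```bash
python3 -c "
from h import *
o,R=st();torque(o)"
```

```text
t19.25 pos [0.5246 0.123  0.1105] psi -58.66 z [-0.0034 -0.0042 -1.    ] q [ 0.0942 -0.0432  1.9181 -0.0041  1.2703  2.69  ] F [-8.4246 -7.8485  5.9672] M [-1.0875  1.4538  0.128 ] op 0.0161 gf 5.6
radius 0.0491 heading 122.6  rxF 0.556 Mz 0.128
```

Emit:
jog_arm(steps=[{"delta_rot": [0, 0, 5], "linear": [0.0002, -0.0043, 0], "grip": 0.016}, {"delta_rot": [0, 0, 5], "linear": [0.0002, -0.0043, 0], "grip": 0.016}])

```text
t: 19.45
tool_pos: [0.5321, 0.1268, 0.1105]
tool_rot: [2.59, -1.768, -0.001]
contact_force: [-9.2, -7.5, 6.2]
opening: 0.016
grip_force: 5.8
```

```bash
python3 -c "
from h import *
o,R=st();torque(o)"
```

```text
t19.45 pos [0.5321 0.1268 0.1105] psi -68.61 z [-0.0039 -0.0041 -1.    ] q [ 0.0998 -0.0231  1.8985 -0.0038  1.2704  2.8693] F [-9.1956 -7.4792  6.2434] M [-0.9975  1.5601  0.1406] op 0.0160 gf 5.8
radius 0.0490 heading 112.7  rxF 0.558 Mz 0.141
```

At 0.70 N m the squeeze is about 90 N, near the middle of the allowed band. I'll release and rise clear.

Emit:
jog_arm(steps=[{"delta_rot": [0, 0, 0], "linear": [0, 0, 0], "grip": 0.05}, {"delta_rot": [0, 0, 0], "linear": [0, 0, 0], "grip": 0.05}, {"delta_rot": [0, 0, 0], "linear": [0, 0, 0], "grip": 0.05}, {"delta_rot": [0, 0, 0], "linear": [0, 0, -0.03], "grip": 0.05}, {"delta_rot": [0, 0, 0], "linear": [0, 0, -0.04], "grip": 0.05}, {"delta_rot": [0, 0, 0], "linear": [0, 0, -0.04], "grip": 0.05}, {"delta_rot": [0, 0, 0], "linear": [0, 0, -0.02], "grip": 0.05}, {"delta_rot": [0, 0, 0], "linear": [0, 0, 0], "grip": 0.05}])

```text
t: 20.25
tool_pos: [0.5354, 0.1287, 0.2439]
tool_rot: [-2.594, 1.762, -0.011]
contact_force: [-0.0, 0.1, -0.2]
opening: 0.0503
grip_force: 0.0
```

```bash
python3 - <<'E'
from h import *
o,R=st()
im,d=ctrl.get_image('side');P=cloud('side',d)
q=sel(P,[.52,-.09,.095],[.59,-.02,.115]);print(len(q),q.mean(0))
q=sel(P,[.43,.25,.075],[.53,.35,.1]);print('rb',q.mean(0))
q=sel(P,[.47,.0,.115],[.63,.16,.133]);r=q[:,:2]-HUB; k=(np.hypot(*r.T)>.02)&(np.hypot(*r.T)<.08)
print(k.sum(),cv2.fitLine(np.float32(q[k][:,:2]),cv2.DIST_HUBER,0,.001,.001).ravel())
cv2.imwrite('pics/c6.png',cv2.resize(cv2.convertScaleAbs(im[100:250,230:380,::-1],alpha=1.6),(600,600),interpolation=cv2.INTER_CUBIC))
E
```

```text
t20.25 pos [0.5354 0.1287 0.2439] psi -68.38 z [ 0.0091  0.0011 -1.    ] q [ 0.1007 -0.1387  1.7776  0.0001  1.4935  2.865 ] F [-0.0147  0.1341 -0.2387] M [-0.026   0.0709 -0.015 ] op 0.0503 gf 0.0
56 [ 0.5531 -0.0647  0.1044]
rb [0.4848 0.2988 0.0871]
223 [ 0.4147 -0.9099  0.5508  0.0751]
```

View pics/c6.png

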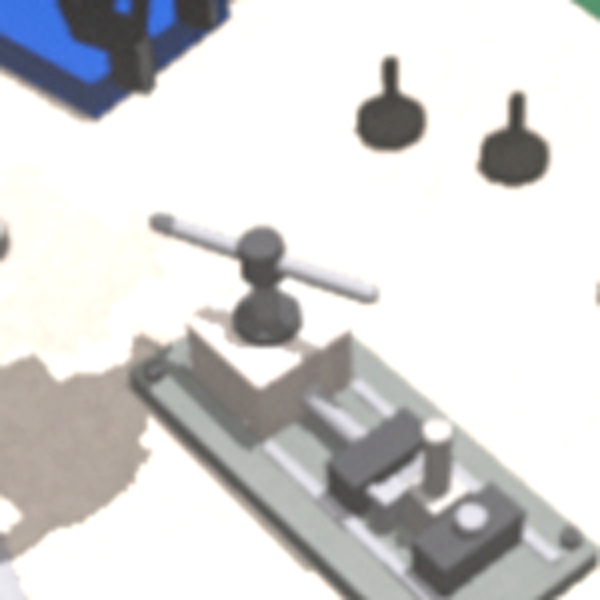

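The jaws hold the specimen upright, with its shank top at crop (437,430). The round bar hasn't moved and the gripper is clear. Turn count and torque agree on roughly 80–90 N. Handing in.

```bash
python3 -c "
from station import ctrl
print(ctrl.finish_job())"
```

```text
the job is handed in; nothing more can be done
None
```

The specimen stands upright in the vise, clamped at an estimated 80–90 N (0.70 N m at the handle). The other specimen was left where it was, the arm is clear, and I handed the job in at about 20 s with no verdict shown.

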